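# Line up battery cells by length

## Robot

A 6-joint arm with a two-finger parallel gripper is mounted at the origin on the work surface. World frame = base frame: x ahead of the robot, y to its left, z up, the work surface at z = 0. Lengths are in mm, angles in rad, forces in N, time in s.
With the tool pointing down it reaches from about 375 to 825 mm from the base axis. Payload 5.5 kg.
Tool frame: the origin (TCP) lies at the very end of the fingers, on their centre line; the grasp point (between the pads) lies manip.pinch_z behind it (manip.pinch_z is the distance from the TCP to the grasp point, in mm); z points along the fingers, y is the line along which they close (so a half turn about z gives the same grasp; the last joint's range is limited). The gripper opens to 85 mm and grips with 20 to 120 N. Pads are 22 mm wide; open, the fingers measure 114 mm over their backs; the gripper's body (76 mm by 85 mm) begins 54 mm behind the grasp point. The pads swing forward as they close: fully open they stand 13 mm farther back than shut.
Start: joints at [1.313, 0.314, -0.047, 1.21, 0, 1.571], TCP at [152.969, 580.168, 231.299] pointing down, gripper open.
Joint ranges: [-2.67, 2.67], [-0.69, 1.73], [-1.03, 1.25], [-2.08, 2.16], [-1.42, 1.45], [-3.14, 3.14]. Speed limits (rad/s): [2.39, 2.39, 3.01, 3.14, 3.14, 3.14].

## Interface

Orientations are given as a rotation vector (axis times angle).
In Python, from plant import get_obs, vision, finish_job, manip gives the robot as it stands. The module is installed in compiled form; this text tells all that it offers.
- The arm moves only by the tool drive_tool, never from a script. Its argument "deltas" is text: rows parted by semicolons, each of 5 numbers parted by spaces: the shift along the tool's x, y, z in m, then the turn about the tool's z in rad, then the finger opening in m, from 0 to 0.0854. In form: x y z spin hand; .... A call has 1 to 5 rows; each row is the pose to reach, as a shift and turn from the pose commanded when the call began, along the tool's axes at that moment; what a row does not reach only later rows make up. A row lasts 1/10 s, in which the tool goes at most 50 mm and 8.59 degrees, less where a joint would pass 70% of its speed; a pose out of reach is approached as far as the arm can. A call with a gripper value outside its range is refused whole. The fingers move at their own pace and stop on an object; the grip force is fixed at half the most. Time passes only in rows, so rows that repeat a pose let the fingers close. It gives the time, the measured TCP pose, the force, the opening and the grip force at its end, in the units of the state.
- get_obs(): the state, without advancing time (a new reading comes with each control period).
- vision.capture(name): name is "scene" or "top" or "wrist"; returns the picture (480x640x3 uint8, blue, green, red); there is no depth.
- vision.calibration(name): a dict with "fx", "fy", "cx", "cy" (pixels), "R" (3x3) and "t" (3): a world point X has camera coordinates R X + t; the wrist camera has in their place "hand_eye" (4x4, takes a point from camera to tool coordinates, whose origin is the TCP and whose axes are the flange's). Camera axes: x right, y down, z forward; pixel columns grow to the right and rows downward; lengths in mm; the calibration is good to about 2 mm. A picture is of the moment at which its call begins: read the wrist's pose just before it. calibration takes no time and is no camera call.
- finish_job(): hands the job in; it is judged then, once.
The state is a dict: "time": time; "q": joint angles; "joint_vel": joint speeds; "tau": joint torques, N m; "tool_pos": TCP position; "ee_rot": TCP orientation; "wrist_force": force on the tool from outside, world axes, zero at the start; "ft_torque": the same for the moment, N m; "finger_gap": finger opening in mm; "finger_force": force on a finger pad.
Only numpy, scipy, OpenCV 4.12 (cv2) and the standard library are available. Lean on these libraries where they do the work, as an engineer would, in place of code of your own. Each camera call takes 0.05 s, during which the arm holds its last target. There are 200 camera calls.

## Task

Stand the four loose battery cells upright, button end up, on the four bare metal discs of the fibre strip, one cell centred on each disc, in order of height: the tallest on the disc beside the red terminal block and so on down to the shortest beside the black one. Leave the finished red battery pack where it is.

Things in the scene. Friction and masses are not known exactly. Their poses are not given: they have to be found in the camera images.
- cell_yellow: loose battery cell, a solid upright cylinder 22 mm in diameter and 34 mm tall in all, yellow sleeve, with a small metal button 2 mm high on top; the shortest cell. Starts standing on the bench, button up. Origin: centre of its underside; z along the cell, up.
- cell_green: loose battery cell, a solid upright cylinder 26 mm in diameter and 50 mm tall in all, green sleeve, with a small metal button 2 mm high on top; the second shortest cell. Starts standing on the bench, button up. Origin: centre of its underside; z along the cell, up.
- cell_blue: loose battery cell, a solid upright cylinder 21 mm in diameter and 70 mm tall in all, blue sleeve, with a small metal button 2 mm high on top; the second tallest cell. Starts standing on the bench, button up. Origin: centre of its underside; z along the cell, up.
- cell_purple: loose battery cell, a solid upright cylinder 26 mm in diameter and 100 mm tall in all, purple sleeve, with a small metal button 2 mm high on top; the tallest cell. Starts standing on the bench, button up. Origin: centre of its underside; z along the cell, up.
- disc1: bare metal disc, fixed, 48 mm in diameter, 3 mm thick, lying on the red-brown fibre strip (strip 70 x 360 mm, 4 mm thick, fixed to the bench), so its flat top is 7 mm above the bench. Number 1 in the straight row of four discs, 65 mm from centre to centre (an end disc). Origin: centre of its underside; y along the row from disc1 towards disc4, z up. Which end of the row has the red block varies.
- disc2: bare metal disc, fixed, 48 mm in diameter, 3 mm thick, lying on the red-brown fibre strip (strip 70 x 360 mm, 4 mm thick, fixed to the bench), so its flat top is 7 mm above the bench. Number 2 in the straight row of four discs, 65 mm from centre to centre (a middle disc). Origin: centre of its underside; y along the row from disc1 towards disc4, z up. Which end of the row has the red block varies.
- disc3: bare metal disc, fixed, 48 mm in diameter, 3 mm thick, lying on the red-brown fibre strip (strip 70 x 360 mm, 4 mm thick, fixed to the bench), so its flat top is 7 mm above the bench. Number 3 in the straight row of four discs, 65 mm from centre to centre (a middle disc). Origin: centre of its underside; y along the row from disc1 towards disc4, z up. Which end of the row has the red block varies.
- disc4: bare metal disc, fixed, 48 mm in diameter, 3 mm thick, lying on the red-brown fibre strip (strip 70 x 360 mm, 4 mm thick, fixed to the bench), so its flat top is 7 mm above the bench. Number 4 in the straight row of four discs, 65 mm from centre to centre (an end disc). Origin: centre of its underside; y along the row from disc1 towards disc4, z up. Which end of the row has the red block varies.
- red_block: red terminal block, fixed at one end of the fibre strip, about 60 mm beyond the centre of the end disc: 30 x 30 mm, 20 mm tall, with a brass-tipped post to 31 mm above its underside (35 mm above the bench). A like block in black stands at the other end. Origin: centre of its underside.
- pack: finished battery pack, a bystander: four red cells side by side with a pale band and metal links on top, 21 x 80 mm, 66 mm tall, loose, standing upright behind the strip. Origin: centre of its underside; y along its length.
Mind the look-alikes: they are no part of the job. What is shaped like the disc3 but turquoise is not meant. What is shaped like the disc4 but turquoise is not meant.

How it is judged (in metres and radians):
At the end, for the whole second after the job is handed in: Counted from the red block, the discs carry the purple, blue, green and yellow cell (tallest to shortest), each within 12 mm of its disc's centre, resting on the disc, upright within about 7 degrees, button up, released and at rest (((horizontal distance between red_block and disc1 below 0.1 m and horizontal distance between cell_purple and disc1 below 0.012 m and z of cell_purple in the frame of disc1 below 0.008 m and horizontal distance between cell_blue and disc2 below 0.012 m and z of cell_blue in the frame of disc2 below 0.008 m and horizontal distance between cell_green and disc3 below 0.012 m and z of cell_green in the frame of disc3 below 0.008 m and horizontal distance between cell_yellow and disc4 below 0.012 m and z of cell_yellow in the frame of disc4 below 0.008 m) or (horizontal distance between red_block and disc4 below 0.1 m and horizontal distance between cell_purple and disc4 below 0.012 m and z of cell_purple in the frame of disc4 below 0.008 m and horizontal distance between cell_blue and disc3 below 0.012 m and z of cell_blue in the frame of disc3 below 0.008 m and horizontal distance between cell_green and disc2 below 0.012 m and z of cell_green in the frame of disc2 below 0.008 m and horizontal distance between cell_yellow and disc1 below 0.012 m and z of cell_yellow in the frame of disc1 below 0.008 m)) and angle between each of cell_yellow, cell_green, cell_blue, cell_purple's own z axis and vertical below 0.12 rad and linear speed of each of cell_yellow, cell_green, cell_blue, cell_purple below 0.02 m/s and angular speed of each of cell_yellow, cell_green, cell_blue, cell_purple below 0.2 rad/s); the robot touches nothing.
It fails at once if the finished red pack is pushed more than 20 mm or tipped over (distance of pack from where it was at the start of the episode above 0.02 m or angle between pack's own z axis and vertical above 0.5 rad).
It also fails if it takes over 112 s, if anything falls off the work surface, if the arm or the gripper's body presses on something with over 40 N, if the wrist force passes 120 N, or if a joint passes its speed limit or range.

## Working session

There is one attempt and no reset: what is moved stays moved. The work goes in short steps, Python scripts to look and compute and a tool call to move; the robot and the scene stay as the last step left them, time stands still between calls to the robot, and variables do not carry over. Pictures are saved under pics/ and viewed, at most 14 in all, crops included, and the job is handed in when it is done.

Besides the shell and the picture viewer there is one more tool, called after "Emit:" by a JSON object that holds its "op" and its "data", one argument or row to a line. drive_tool: Moves the arm, as the interface text tells. Its arguments: {"type":"object","properties":{"deltas":{"type":"string"}},"required":["deltas"]}

```bash
mkdir -p pics
python3 - <<'E'
from plant import get_obs, vision, manip
import cv2
o=get_obs();print(o,manip.pinch_z)
for n in("scene","top"):
    cv2.imwrite(f"pics/{n}0.png",vision.capture(n));print(n,vision.calibration(n))
print(vision.calibration("wrist"))
E
```

```text
{'time': 0.0, 'q': array([ 1.31301386e+00,  3.14189037e-01, -4.80761131e-02,  1.21020059e+00,
        3.83859575e-05,  1.57076582e+00]), 'joint_vel': array([ 9.56256039e-04,  4.06799552e-04,  1.74471725e-04,  1.47487288e-03,
       -1.39193140e-05, -4.80367373e-04]), 'tau': array([-8.10653473e-04, -5.39581347e+01,  3.39753592e+01,  1.91572920e-02,
       -1.53901333e-04, -4.64291986e-06]), 'tool_pos': array([152.80296728, 579.62064828, 230.45803762]), 'ee_rot': array([-4.03723443e-01, -3.11528772e+00,  2.59258782e-03]), 'wrist_force': array([-1.19990534, -0.65910137, -0.13157733]), 'ft_torque': array([-0.03382282, -0.01065897,  0.02755833]), 'finger_force': 0.0, 'finger_gap': 85.5586290164501} 18.700000000000003
scene {'fx': 449.2273929875196, 'fy': 449.2273929875196, 'cx': 315.1408568312517, 'cy': 243.1530624938714, 'R': array([[ 0.66970519,  0.742536  , -0.01162957],
       [ 0.40364755, -0.37711174, -0.83357986],
       [-0.6233487 ,  0.55355852, -0.55227653]]), 't': array([-437.79352539, -202.68276555, 1181.26908634])}
top {'fx': 612.9746148700808, 'fy': 612.9746148700808, 'cx': 319.2039910849346, 'cy': 249.01708251790467, 'R': array([[-0.01408858, -0.99957771, -0.02541466],
       [-0.98566569,  0.01815711, -0.16773034],
       [ 0.16812097,  0.02268728, -0.98550527]]), 't': array([  40.05957164,  598.55191884, 1038.36916847])}
{'fx': 330.6625285748603, 'fy': 330.6625285748603, 'cx': 318.8387497737485, 'cy': 241.17381974955833, 'hand_eye': array([[ 3.59263323e-04, -9.50594299e-01, -3.10435741e-01,
         8.00887841e+01],
       [ 9.99999715e-01,  5.47565630e-04, -5.19429705e-04,
         8.76085125e-01],
       [ 6.63750859e-04, -3.10435466e-01,  9.50594225e-01,
        -1.42766970e+02],
       [ 0.00000000e+00,  0.00000000e+00,  0.00000000e+00,
         1.00000000e+00]])}
```

View pics/top0.png

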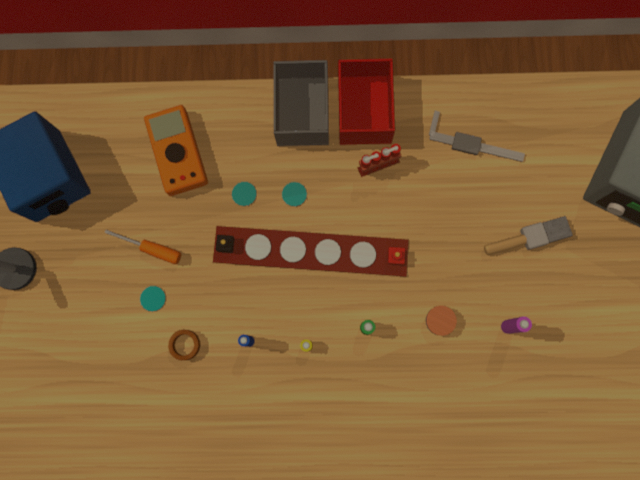

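View pics/scene0.png

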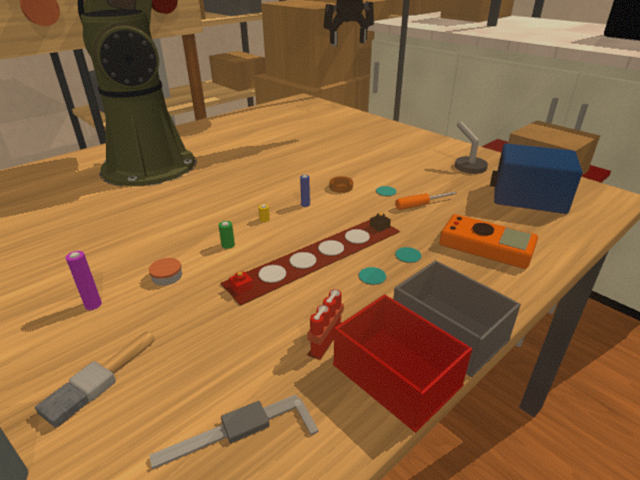

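Top view: the metal discs are at about (258,246), (293,249), (328,252) and (363,254), with the red block at (397,256). The turquoise discs at (245,194), (294,194) and (153,299) are the look-alikes. Cell tops are purple (524,324), blue (243,341), yellow (306,346) and green (368,327). The pack is at (380,160).

```bash
cat > h.py <<'E'
import cv2, numpy as np
from plant import get_obs, vision
def ray(n,px,z):
    c=vision.calibration(n);R,t=np.array(c["R"]),np.array(c["t"])
    d=R.T@np.array([(px[0]-c["cx"])/c["fx"],(px[1]-c["cy"])/c["fy"],1]);o=-R.T@t
    return o+d*(z-o[2])/d[2]
def proj(n,X):
    c=vision.calibration(n);p=np.array(c["R"])@X+c["t"]
    return np.array([c["fx"]*p[0]/p[2]+c["cx"],c["fy"]*p[1]/p[2]+c["cy"]])
def blob(mask,near,r=20):
    m=np.zeros_like(mask);cv2.circle(m,tuple(map(int,near)),r,255,-1);m&=mask
    n,l,s,c=cv2.connectedComponentsWithStats(m);i=1+np.argmax(s[1:,4]);return c[i],s[i]
E
python3 - <<'E'
from h import *
im=cv2.imread("pics/top0.png");hsv=cv2.cvtColor(im,cv2.COLOR_BGR2HSV)
white=cv2.inRange(hsv,(0,0,120),(180,90,255))
P=[]
for p in[(258,246),(293,249),(328,252),(363,254)]:
    c,s=blob(white,p);X=ray("top",c,7);P.append(X);print("disc",c.round(1),s,X.round(1))
P=np.array(P);print(np.linalg.norm(np.diff(P,axis=0),axis=1),(P[3]-P[0])/3)
sc=cv2.imread("pics/scene0.png");hs=cv2.cvtColor(sc,cv2.COLOR_BGR2HSV);ws=cv2.inRange(hs,(0,0,120),(180,70,255))
for p in[(357,237),(331,248),(303,260),(272,274)]:
    c,s=blob(ws,p);print("scene disc",c.round(1),s,ray("scene",c,7).round(1))
for n,p,q,z in[("purple",(524,324),(78,256),100),("blue",(243,341),(305,177),70),("green",(368,327),(227,224),50),("yellow",(306,346),(264,207),34)]:
    X=ray("top",p,z);c,s=blob(white,p,8)
    print(n,X.round(1),"btn",c.round(1),s,ray("top",c,z).round(1),"scene",ray("scene",q,z).round(1))
def crop(im,c,w=30):
    return cv2.resize(im[c[1]-w:c[1]+w,c[0]-w:c[0]+w],(300,300),interpolation=cv2.INTER_CUBIC)
T=[crop(im,c) for c in[(515,325),(243,341),(368,327),(306,346)]]
cv2.imwrite("pics/crop.png",np.vstack([np.hstack(T[:2]),np.hstack(T[2:])]))
E
```

```text
disc [257.5 246.5] [245 234  26  26 508] [613.6 145.8   7. ]
disc [292.4 248.9] [280 237  26  25 507] [607.7  81.    7. ]
disc [327.3 251.5] [315 239  26  26 515] [601.7  16.4   7. ]
disc [362.5 254. ] [350 242  26  25 514] [595.9 -48.4   7. ]
[65.04286259 64.92655878 64.99650611] [ -5.89430893 -64.7207127    0.        ]
scene disc [356.8 236. ] [345 230  24  13 248] [616. 143.   7.]
scene disc [330.8 247.5] [319 241  25  14 277] [610.3  78.7   7. ]
scene disc [302.5 260. ] [290 253  26  15 314] [604.5  13.9   7. ]
scene disc [271.9 273.4] [259 266  27  16 355] [598.7 -50.8   7. ]
purple [ 459.2 -306.5  100. ] btn [524.  323.8] [520 320   9   9  64] [ 459.6 -306.7  100. ] scene [ 470.6 -305.2  100. ]
blue [439.  162.3  70. ] btn [243. 340.] [241 338   5   5  25] [440.6 162.3  70. ] scene [447.4 158.2  70. ]
green [460.3 -52.5  50. ] btn [367.8 326.5] [365 323   7   8  42] [461.2 -52.3  50. ] scene [468.6 -52.3  50. ]
yellow [429.4  56.4  34. ] btn [305.6 344.9] [303 342   6   7  31] [431.3  57.1  34. ] scene [439.1  53.3  34. ]
```

View pics/crop.png

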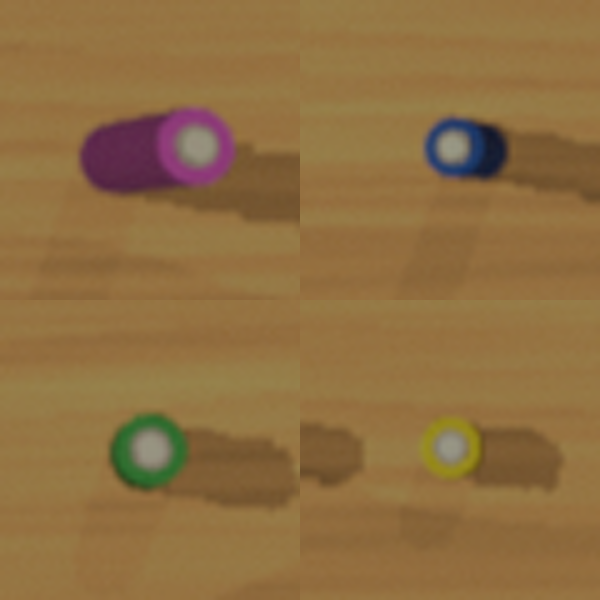

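Emit:
{"op": "drive_tool", "data": {
  "deltas": "-0.035 -0.030 0 -0.1285 0.055; -0.070 -0.060 0 -0.257 0.055; -0.105 -0.090 0 -0.257 0.055; -0.140 -0.120 0 -0.257 0.055; -0.175 -0.150 0 -0.257 0.055"
}}

```text
time: 0.6
tool_pos: [284.4, 388.7, 231.0]
ee_rot: [-0.0, -3.141, 0.001]
wrist_force: [1.4, 0.2, 0.2]
finger_gap: 55.1
finger_force: 0.0
```

Emit:
{"op": "drive_tool", "data": {
  "deltas": "-0.025 -0.037 0 0 0.055; -0.050 -0.075 0 0 0.055; -0.075 -0.112 0 0 0.055; -0.100 -0.150 0 0 0.055; -0.120 -0.188 0 0 0.055"
}}

```text
time: 1.1
tool_pos: [404.6, 200.7, 231.2]
ee_rot: [0.002, 3.141, -0.0]
wrist_force: [0.6, 0.7, 0.1]
finger_gap: 54.7
finger_force: 0.0
```

```bash
cat >> h.py <<'E'
from scipy.spatial.transform import Rotation as Ro
def wrist(name):
    o=get_obs();im=vision.capture("wrist");cv2.imwrite(f"pics/{name}.png",im)
    H=np.array(vision.calibration("wrist")["hand_eye"]);T=np.eye(4);T[:3,:3]=Ro.from_rotvec(o["ee_rot"]).as_matrix();T[:3,3]=o["tool_pos"]
    return im,T@H
def wray(M,px,z):
    c=vision.calibration("wrist")
    d=M[:3,:3]@np.array([(px[0]-c["cx"])/c["fx"],(px[1]-c["cy"])/c["fy"],1]);o=M[:3,3]
    return o+d*(z-o[2])/d[2]
def wproj(M,X):
    c=vision.calibration("wrist");p=np.linalg.inv(M)@np.append(X,1);return np.array([c["fx"]*p[0]/p[2]+c["cx"],c["fy"]*p[1]/p[2]+c["cy"]])
E
python3 - <<'E'
from h import *
im,M=wrist("w1");np.save("M1.npy",M);print(get_obs()["tool_pos"])
for n,X in dict(blue=(441.8,161,70),yellow=(432.5,56,34),d3=(609,80,7),d4=(615,144.5,7)).items():print(n,wproj(M,X))
E
```

```text
[406.76375847 195.69394415 231.11982444]
blue [277.75510699 258.40742487]
yellow [184.06649204 238.36575586]
d3 [227.11423009 359.45042143]
d4 [276.0819319  363.24688059]
```

View pics/w1.png

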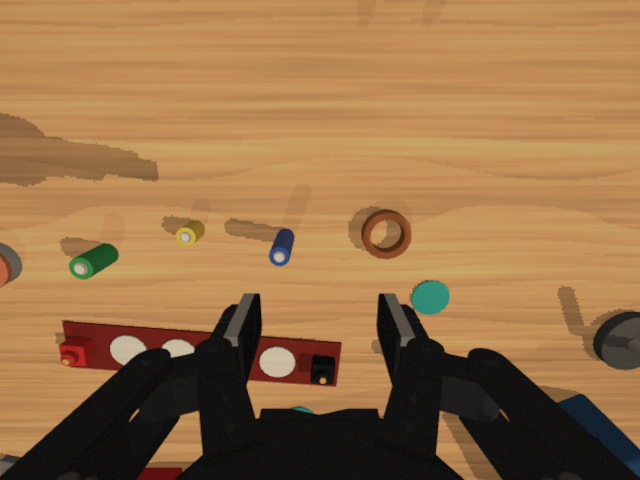

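Wrist view: blue button at (279,257) and yellow at (185,237), disc4 at (277,361). All agree within 2 px of my predictions, so the positions hold.

Emit:
{"op": "drive_tool", "data": {
  "deltas": "-0.035 -0.034 0 0 0.055; -0.035 -0.034 0.03 0 0.055; -0.035 -0.034 0.06 0 0.055; -0.035 -0.034 0.06 0 0.055; -0.035 -0.034 0.06 0 0.055"
}}

```text
time: 1.65
tool_pos: [438.1, 168.3, 171.3]
ee_rot: [-0.001, -3.14, 0.001]
wrist_force: [-0.7, 0.3, -0.3]
finger_gap: 55.1
finger_force: 0.0
```

Emit:
{"op": "drive_tool", "data": {
  "deltas": "-0.004 -0.007 0.02 0 0.055; -0.004 -0.007 0.06 0 0.055; -0.004 -0.007 0.1 0 0.055; -0.004 -0.007 0.141 0 0.055; -0.004 -0.007 0.141 0 0.055"
}}

```text
time: 2.15
tool_pos: [439.8, 160.8, 27.7]
ee_rot: [0.0, -3.136, 0.003]
wrist_force: [-0.3, 0.5, -1.0]
finger_gap: 54.8
finger_force: 0.0
```

Emit:
{"op": "drive_tool", "data": {
  "deltas": "0 0 0 0 0.055; 0 0 0 0 0; 0 0 0 0 0; 0 0 0 0 0; 0 0 0 0 0"
}}

```text
time: 2.65
tool_pos: [444.7, 162.1, 32.6]
ee_rot: [0.001, 3.138, 0.002]
wrist_force: [-1.2, -0.2, 7.4]
finger_gap: 19.7
finger_force: 58.2
```

Emit:
{"op": "drive_tool", "data": {
  "deltas": "0 0 -0.02 0 0; 0 0 -0.06 0 0; 0 0 -0.08 0 0; -0.025 0.0 -0.08 0 0; -0.025 0 -0.08 0 0"
}}

```text
time: 3.15
tool_pos: [471.8, 162.2, 112.9]
ee_rot: [0.002, 3.135, 0.003]
wrist_force: [0.3, -1.1, -1.2]
finger_gap: 19.8
finger_force: 58.6
```

Emit:
{"op": "drive_tool", "data": {
  "deltas": "-0.026 -0.028 0 0 0; -0.058 -0.062 0 0 0; -0.090 -0.097 0 0 0; -0.118 -0.128 0 0 0; -0.136 -0.146 0 0 0"
}}

```text
time: 3.65
tool_pos: [605.1, 12.8, 110.7]
ee_rot: [0.005, 3.141, -0.001]
wrist_force: [0.4, 1.1, -0.3]
finger_gap: 19.3
finger_force: 58.8
```

Emit:
{"op": "drive_tool", "data": {
  "deltas": "0 0 0 0 0; 0 0 0 0 0; 0 0 0.02 0 0; 0 0 0.04 0 0; 0 0 0.04 0 0"
}}

```text
time: 4.15
tool_pos: [600.1, 16.4, 67.9]
ee_rot: [0.001, -3.136, -0.0]
wrist_force: [-0.8, 0.8, -0.2]
finger_gap: 19.3
finger_force: 58.8
```

Emit:
{"op": "drive_tool", "data": {
  "deltas": "0 0 0 0 0; 0 0 0 0 0; 0 0 0 0 0; 0 0 0 0 0; 0 0 0 0 0"
}}

```text
time: 4.65
tool_pos: [604.0, 15.3, 70.8]
ee_rot: [0.001, 3.141, 0.0]
wrist_force: [-0.1, 0.3, -0.6]
finger_gap: 19.5
finger_force: 58.8
```

Emit:
{"op": "drive_tool", "data": {
  "deltas": "0.001 0 0.01 0 0; 0.001 0 0.02 0 0; 0.001 0 0.029 0 0; 0.001 0 0.031 0 0; 0.001 0 0.031 0 0"
}}

```text
time: 5.15
tool_pos: [602.3, 15.2, 38.7]
ee_rot: [-0.001, -3.141, 0.0]
wrist_force: [-1.2, -0.5, 4.0]
finger_gap: 19.7
finger_force: 60.6
```

Emit:
{"op": "drive_tool", "data": {
  "deltas": "0 0 0 0 0; 0 0 0.001 0 0; 0 0 0.001 0 0; 0 0 0.002 0 0; 0 0 0.002 0 0"
}}

```text
time: 5.65
tool_pos: [602.5, 15.2, 38.6]
ee_rot: [0.001, 3.141, -0.0]
wrist_force: [-7.0, -0.3, 15.5]
finger_gap: 19.8
finger_force: 62.1
```

Emit:
{"op": "drive_tool", "data": {
  "deltas": "0 0 -0.002 0 0; 0 0 -0.002 0 0; 0 0 -0.002 0 0.042; 0 0 -0.002 0 0.042; 0 0 -0.002 0 0.042"
}}

```text
time: 6.15
tool_pos: [602.5, 15.3, 38.9]
ee_rot: [-0.001, -3.141, -0.0]
wrist_force: [0.3, 0.2, 0.2]
finger_gap: 42.3
finger_force: 0.0
```

Emit:
{"op": "drive_tool", "data": {
  "deltas": "0 0 0 0 0.042; 0 0 0 0 0.042; 0 0 -0.03 0 0.042; 0 0 -0.07 0 0.042; 0 0 -0.1 0 0.055"
}}

```text
time: 6.65
tool_pos: [603.0, 15.3, 141.2]
ee_rot: [0.001, 3.141, 0.0]
wrist_force: [0.5, 0.1, -0.1]
finger_gap: 54.1
finger_force: 0.0
```

Emit:
{"op": "drive_tool", "data": {
  "deltas": "0.030 0.007 0 0 0.055; 0.070 0.017 0 0 0.055; 0.115 0.028 0 0 0.055; 0.155 0.037 0 0 0.055; 0.170 0.041 0 0 0.055"
}}

```text
time: 7.15
tool_pos: [428.6, 56.7, 138.9]
ee_rot: [0.0, -3.139, 0.0]
wrist_force: [-0.3, 0.6, 0.6]
finger_gap: 55.1
finger_force: 0.0
```

Emit:
{"op": "drive_tool", "data": {
  "deltas": "0 0 0 0 0.055; 0 0 0.02 0 0.055; 0 0 0.05 0 0.055; 0 0 0.07 0 0.055; 0 0 0.07 0 0.055"
}}

```text
time: 7.65
tool_pos: [432.1, 56.0, 67.2]
ee_rot: [-0.002, -3.138, 0.001]
wrist_force: [-0.4, 0.8, -0.1]
finger_gap: 55.0
finger_force: 0.0
```

Emit:
{"op": "drive_tool", "data": {
  "deltas": "0 0 0 0 0.055; 0 0 0 0 0.055; 0 0 0 0 0.055; 0 0 0 0 0.055; 0 0 0 0 0.055"
}}

```text
time: 8.15
tool_pos: [433.1, 56.4, 69.9]
ee_rot: [0.001, 3.141, 0.0]
wrist_force: [0.9, -0.3, -0.7]
finger_gap: 55.4
finger_force: 0.0
```

Lower to z≈6 and grip.

Emit:
{"op": "drive_tool", "data": {
  "deltas": "0 0 0.02 0 0.055; 0 0 0.04 0 0.055; 0 0 0.056 0 0.055; 0 0 0.064 0 0.055; 0 0 0.064 0 0.055"
}}

```text
time: 8.65
tool_pos: [431.8, 56.3, 4.6]
ee_rot: [-0.001, -3.14, 0.0]
wrist_force: [-0.5, -0.4, -0.3]
finger_gap: 55.3
finger_force: 0.0
```

Emit:
{"op": "drive_tool", "data": {
  "deltas": "0 0 0 0 0.055; 0 0 0 0 0; 0 0 0 0 0; 0 0 0 0 0; 0 0 0 0 0"
}}

```text
time: 9.15
tool_pos: [433.4, 56.5, 6.2]
ee_rot: [0.001, 3.14, 0.0]
wrist_force: [-1.6, -0.7, 6.2]
finger_gap: 20.4
finger_force: 58.4
```

Emit:
{"op": "drive_tool", "data": {
  "deltas": "0 0 0 0 0; 0 0 -0.02 0 0; 0 0 -0.05 0 0; 0 0 -0.08 0 0; 0 0 -0.08 0 0"
}}

```text
time: 9.65
tool_pos: [435.8, 56.8, 89.1]
ee_rot: [0.001, 3.135, 0.001]
wrist_force: [1.1, 0.8, -1.4]
finger_gap: 20.0
finger_force: 58.7
```

Emit:
{"op": "drive_tool", "data": {
  "deltas": "-0.030 0.014 0 0 0; -0.075 0.036 0 0 0; -0.120 0.058 0 0 0; -0.160 0.077 0 0 0; -0.182 0.088 0 0 0"
}}

```text
time: 10.15
tool_pos: [617.7, 145.8, 84.4]
ee_rot: [0.0, 3.14, 0.001]
wrist_force: [0.3, 0.2, 0.1]
finger_gap: 19.9
finger_force: 58.8
```

Emit:
{"op": "drive_tool", "data": {
  "deltas": "0 0 0 0 0; 0 0 0.02 0 0; 0 0 0.04 0 0; 0 0 0.055 0 0; 0 0 0.055 0 0"
}}

```text
time: 10.65
tool_pos: [611.8, 143.4, 27.4]
ee_rot: [-0.002, -3.136, 0.002]
wrist_force: [-1.5, 0.2, 0.3]
finger_gap: 20.4
finger_force: 58.8
```

Emit:
{"op": "drive_tool", "data": {
  "deltas": "0 0 0 0 0; 0 0 0 0 0; 0 0 0 0 0; 0 0 0 0 0; 0 0 0 0 0"
}}

```text
time: 11.15
tool_pos: [615.1, 144.3, 30.9]
ee_rot: [0.001, 3.141, 0.0]
wrist_force: [-0.1, 0.1, -1.4]
finger_gap: 20.0
finger_force: 58.8
```

Emit:
{"op": "drive_tool", "data": {
  "deltas": "0 0 0.008 0 0; 0 0 0.014 0 0; 0 0 0.016 0 0; 0 0 0.016 0 0; 0 0 0.016 0 0"
}}

```text
time: 11.65
tool_pos: [614.6, 144.2, 14.0]
ee_rot: [-0.001, -3.141, 0.0]
wrist_force: [0.2, -0.0, -0.2]
finger_gap: 20.0
finger_force: 58.9
```

Emit:
{"op": "drive_tool", "data": {
  "deltas": "0 0 0 0 0; 0 0 0.001 0 0; 0 0 0.001 0 0; 0 0 0.002 0 0; 0 0 0.002 0 0"
}}

```text
time: 12.15
tool_pos: [614.9, 144.3, 13.2]
ee_rot: [0.001, 3.141, 0.0]
wrist_force: [-2.4, -0.3, 5.6]
finger_gap: 19.7
finger_force: 59.4
```

Emit:
{"op": "drive_tool", "data": {
  "deltas": "0 0 -0.001 0 0; 0 0 -0.001 0 0.038; 0 0 -0.001 0 0.038; 0 0 -0.001 0 0.038; 0 0 -0.001 0 0.038"
}}

```text
time: 12.65
tool_pos: [614.7, 144.2, 13.1]
ee_rot: [-0.001, -3.141, 0.0]
wrist_force: [0.6, -0.2, -0.1]
finger_gap: 38.1
finger_force: 0.0
```

Emit:
{"op": "drive_tool", "data": {
  "deltas": "0 0 -0.02 0 0.038; 0 0 -0.06 0 0.038; 0 0 -0.1 0 0.05; 0 0 -0.13 0 0.055; 0 0 -0.13 0 0.055"
}}

```text
time: 13.15
tool_pos: [618.0, 145.0, 148.6]
ee_rot: [0.001, 3.133, 0.003]
wrist_force: [0.8, -0.1, 0.3]
finger_gap: 54.8
finger_force: 0.0
```

Emit:
{"op": "drive_tool", "data": {
  "deltas": "0.030 -0.039 0 0 0.055; 0.060 -0.079 0 0 0.055; 0.090 -0.118 0 0 0.055; 0.120 -0.158 0 0 0.055; 0.150 -0.196 0 0 0.055"
}}

```text
time: 13.65
tool_pos: [462.7, -52.9, 142.6]
ee_rot: [-0.001, -3.141, 0.0]
wrist_force: [0.5, -1.0, 1.6]
finger_gap: 55.1
finger_force: 0.0
```

Emit:
{"op": "drive_tool", "data": {
  "deltas": "-0 0 0 0 0.055; 0 0 0.02 0 0.055; 0 0 0.05 0 0.055; 0 0 0.06 0 0.055; 0 0 0.06 0 0.055"
}}

```text
time: 14.15
tool_pos: [462.9, -51.2, 81.6]
ee_rot: [-0.001, -3.138, -0.001]
wrist_force: [-0.2, 0.5, 0.1]
finger_gap: 55.0
finger_force: 0.0
```

Emit:
{"op": "drive_tool", "data": {
  "deltas": "0 0 0 0 0.055; 0 0 0 0 0.055; 0 0 0 0 0.055; 0 0 0 0 0.055; 0 0 0 0 0.055"
}}

```text
time: 14.65
tool_pos: [464.9, -51.6, 83.7]
ee_rot: [0.001, 3.141, -0.0]
wrist_force: [-0.8, -0.7, 0.5]
finger_gap: 54.9
finger_force: 0.0
```

Correct by x +0.002, y −0.002 and lower to z≈16.

Emit:
{"op": "drive_tool", "data": {
  "deltas": "0.002 -0.002 0.02 0 0.055; 0.002 -0.002 0.045 0 0.055; 0.002 -0.002 0.063 0 0.055; 0.002 -0.002 0.068 0 0.055; 0.002 -0.002 0.068 0 0.055"
}}

```text
time: 15.15
tool_pos: [462.0, -53.5, 14.9]
ee_rot: [-0.001, -3.14, -0.0]
wrist_force: [0.4, -0.3, 0.0]
finger_gap: 55.0
finger_force: 0.0
```

Emit:
{"op": "drive_tool", "data": {
  "deltas": "0 0 0 0 0.055; 0 0 0 0 0; 0 0 0 0 0; 0 0 0 0 0; 0 0 0 0 0"
}}

```text
time: 15.65
tool_pos: [463.4, -53.7, 16.3]
ee_rot: [0.001, 3.14, -0.0]
wrist_force: [-0.8, 0.3, 4.7]
finger_gap: 24.4
finger_force: 58.5
```

Emit:
{"op": "drive_tool", "data": {
  "deltas": "0 0 0 0 0; 0 0 -0.02 0 0; 0 0 -0.06 0 0; 0 0 -0.1 0 0; 0 0 -0.12 0 0"
}}

```text
time: 16.15
tool_pos: [464.3, -53.8, 139.0]
ee_rot: [0.001, 3.137, -0.001]
wrist_force: [1.3, -0.3, -0.7]
finger_gap: 25.0
finger_force: 58.9
```

Emit:
{"op": "drive_tool", "data": {
  "deltas": "-0.025 0.023 0 0 0; -0.060 0.055 0 0 0; -0.095 0.087 0 0 0; -0.130 0.118 0 0 0; -0.146 0.133 0 0 0"
}}

```text
time: 16.65
tool_pos: [611.6, 82.0, 135.7]
ee_rot: [-0.002, 3.139, 0.001]
wrist_force: [-0.4, 0.4, 0.3]
finger_gap: 24.2
finger_force: 59.0
```

Emit:
{"op": "drive_tool", "data": {
  "deltas": "0 0 0 0 0; 0 0 0.01 0 0; 0 0 0.02 0 0; 0 0 0.03 0 0; 0 0 0.03 0 0"
}}

```text
time: 17.15
tool_pos: [606.5, 78.3, 103.1]
ee_rot: [-0.003, -3.138, 0.001]
wrist_force: [-0.1, 1.1, -1.2]
finger_gap: 24.8
finger_force: 59.0
```

Emit:
{"op": "drive_tool", "data": {
  "deltas": "0 0 0 0 0; 0 0 0 0 0; 0 0 0 0 0; 0 0 0 0 0; 0 0 0 0 0"
}}

```text
time: 17.65
tool_pos: [608.9, 79.3, 105.6]
ee_rot: [0.001, 3.141, 0.0]
wrist_force: [0.3, -0.1, -0.6]
finger_gap: 24.5
finger_force: 59.0
```

Emit:
{"op": "drive_tool", "data": {
  "deltas": "0 0 0.025 0 0; 0 0 0.055 0 0; 0 0 0.073 0 0; 0 0 0.08 0 0; 0 0 0.08 0 0"
}}

```text
time: 18.15
tool_pos: [608.3, 79.2, 24.9]
ee_rot: [-0.001, -3.141, 0.0]
wrist_force: [-0.3, -0.4, -0.1]
finger_gap: 24.3
finger_force: 59.1
```

Emit:
{"op": "drive_tool", "data": {
  "deltas": "0 0 0 0 0; 0 0 0.001 0 0; 0 0 0.002 0 0; 0 0 0.003 0 0; 0 0 0.003 0 0"
}}

```text
time: 18.65
tool_pos: [609.2, 79.3, 23.4]
ee_rot: [0.001, 3.14, 0.0]
wrist_force: [-2.0, -0.3, 5.1]
finger_gap: 24.3
finger_force: 59.7
```

Emit:
{"op": "drive_tool", "data": {
  "deltas": "0 0 -0.001 0 0; 0 0 -0.001 0 0.042; 0 0 -0.001 0 0.042; 0 0 -0.001 0 0.042; 0 0 -0.001 0 0.042"
}}

```text
time: 19.15
tool_pos: [608.6, 79.2, 23.2]
ee_rot: [-0.001, -3.141, -0.0]
wrist_force: [-0.3, 0.2, -0.6]
finger_gap: 42.1
finger_force: 0.0
```

Emit:
{"op": "drive_tool", "data": {
  "deltas": "0 0 -0.02 0 0.042; 0 0 -0.06 0 0.042; 0 0 -0.1 0 0.042; 0 0 -0.14 0 0.055; 0 0 -0.16 0 0.055"
}}

```text
time: 19.65
tool_pos: [610.4, 79.5, 187.4]
ee_rot: [0.001, 3.137, 0.001]
wrist_force: [0.2, -0.1, 0.3]
finger_gap: 54.8
finger_force: 0.0
```

Emit:
{"op": "drive_tool", "data": {
  "deltas": "0.012 -0.032 0 0 0.055; 0.028 -0.074 0 0 0.055; 0.044 -0.116 0 0 0.055; 0.060 -0.158 0 0 0.055; 0.074 -0.195 0 0 0.055"
}}

```text
time: 20.15
tool_pos: [533.5, -117.4, 183.4]
ee_rot: [0.002, 3.142, -0.0]
wrist_force: [0.4, 0.0, -0.1]
finger_gap: 55.0
finger_force: 0.0
```

Emit:
{"op": "drive_tool", "data": {
  "deltas": "0.016 -0.042 0 0 0.055; 0.032 -0.084 0 0 0.055; 0.048 -0.126 0 0 0.055; 0.064 -0.168 0 0 0.055; 0.074 -0.192 0 0 0.055"
}}

```text
time: 20.65
tool_pos: [459.0, -310.4, 183.3]
ee_rot: [-0.005, -3.142, 0.001]
wrist_force: [0.4, 0.1, 0.2]
finger_gap: 54.8
finger_force: 0.0
```

Emit:
{"op": "drive_tool", "data": {
  "deltas": "0 0 0 0 0.055; 0 0 0 0 0.055; 0 0 0.03 0 0.055; 0 0 0.05 0 0.055; 0 0 0.05 0 0.055"
}}

```text
time: 21.15
tool_pos: [459.0, -305.1, 130.6]
ee_rot: [0.002, -3.137, -0.005]
wrist_force: [-0.1, 0.3, 0.4]
finger_gap: 54.9
finger_force: 0.0
```

Emit:
{"op": "drive_tool", "data": {
  "deltas": "0 0 0 0 0.055; 0 0 0 0 0.055; 0 0 0 0 0.055; 0 0 0 0 0.055; 0 0 0 0 0.055"
}}

```text
time: 21.65
tool_pos: [460.7, -307.8, 133.9]
ee_rot: [0.001, 3.141, -0.001]
wrist_force: [-0.7, -0.4, 0.4]
finger_gap: 54.8
finger_force: 0.0
```

Emit:
{"op": "drive_tool", "data": {
  "deltas": "0 0 0.02 0 0.055; 0 0 0.045 0 0.055; 0 0 0.065 0 0.055; 0 0 0.074 0 0.055; 0 0 0.074 0 0.055"
}}

```text
time: 22.15
tool_pos: [459.5, -307.1, 58.3]
ee_rot: [-0.001, -3.14, -0.002]
wrist_force: [0.4, 0.9, 0.2]
finger_gap: 54.6
finger_force: 0.0
```

Emit:
{"op": "drive_tool", "data": {
  "deltas": "0 0 0 0 0.055; 0 0 0 0 0; 0 0 0 0 0; 0 0 0 0 0; 0 0 0 0 0"
}}

```text
time: 22.65
tool_pos: [461.3, -308.1, 60.5]
ee_rot: [0.001, 3.14, -0.002]
wrist_force: [-0.7, 0.5, 5.7]
finger_gap: 24.5
finger_force: 58.6
```

Emit:
{"op": "drive_tool", "data": {
  "deltas": "0 0 0 0 0; 0 0 -0.02 0 0; 0 0 -0.05 0 0; 0 0 -0.08 0 0; 0 0 -0.08 0 0"
}}

```text
time: 23.15
tool_pos: [462.8, -309.3, 143.5]
ee_rot: [0.001, 3.136, -0.006]
wrist_force: [0.7, -0.5, -1.6]
finger_gap: 25.1
finger_force: 59.0
```

Emit:
{"op": "drive_tool", "data": {
  "deltas": "-0.014 0.026 0 0 0; -0.030 0.058 0 0 0; -0.048 0.092 0 0 0; -0.066 0.126 0 0 0; -0.084 0.160 0 0 0"
}}

```text
time: 23.65
tool_pos: [544.4, -146.2, 138.4]
ee_rot: [-0.002, -3.14, -0.0]
wrist_force: [-0.0, -0.5, -1.9]
finger_gap: 24.7
finger_force: 59.1
```

Emit:
{"op": "drive_tool", "data": {
  "deltas": "-0.016 0.030 0 0 0; -0.032 0.060 0 0 0; -0.046 0.086 0 0 0; -0.052 0.098 0 0 0; -0.052 0.098 0 0 0"
}}

```text
time: 24.15
tool_pos: [596.7, -48.4, 138.4]
ee_rot: [0.003, -3.141, -0.0]
wrist_force: [-0.5, -0.3, -1.1]
finger_gap: 24.6
finger_force: 59.1
```

Emit:
{"op": "drive_tool", "data": {
  "deltas": "0 0 0 0 0; 0 0 0 0 0; 0 0 0.02 0 0; 0 0 0.04 0 0; 0 0 0.04 0 0"
}}

```text
time: 24.65
tool_pos: [593.9, -50.8, 96.8]
ee_rot: [-0.004, -3.137, -0.0]
wrist_force: [-1.5, 0.8, -1.5]
finger_gap: 24.6
finger_force: 59.1
```

Emit:
{"op": "drive_tool", "data": {
  "deltas": "0 0 0 0 0; 0 0 0 0 0; 0 0 0 0 0; 0 0 0 0 0; 0 0 0 0 0"
}}

```text
time: 25.15
tool_pos: [596.9, -49.8, 99.8]
ee_rot: [0.001, 3.141, -0.0]
wrist_force: [0.0, 0.2, -1.1]
finger_gap: 24.7
finger_force: 59.1
```

Emit:
{"op": "drive_tool", "data": {
  "deltas": "0 0 0.01 0 0; 0 0 0.02 0 0; 0 0 0.028 0 0; 0 0 0.030 0 0; 0 0 0.030 0 0"
}}

```text
time: 25.65
tool_pos: [596.0, -49.7, 68.5]
ee_rot: [-0.001, -3.14, -0.0]
wrist_force: [-0.1, -0.1, -0.6]
finger_gap: 24.7
finger_force: 59.4
```

Emit:
{"op": "drive_tool", "data": {
  "deltas": "0 0 0 0 0; 0 0 0.001 0 0; 0 0 0.002 0 0; 0 0 0.003 0 0; 0 0 0.003 0 0"
}}

```text
time: 26.15
tool_pos: [597.1, -49.8, 67.5]
ee_rot: [0.001, 3.14, -0.0]
wrist_force: [-1.2, -0.0, 6.2]
finger_gap: 24.7
finger_force: 60.1
```

Emit:
{"op": "drive_tool", "data": {
  "deltas": "0 0 -0.001 0 0; 0 0 -0.001 0 0.042; 0 0 -0.001 0 0.042; 0 0 -0.001 0 0.042; 0 0 -0.001 0 0.042"
}}

```text
time: 26.65
tool_pos: [596.6, -49.7, 67.2]
ee_rot: [-0.001, -3.141, 0.0]
wrist_force: [-0.2, -0.4, -0.3]
finger_gap: 41.9
finger_force: 0.0
```

Emit:
{"op": "drive_tool", "data": {
  "deltas": "0 0 -0.02 0 0.042; 0 0 -0.06 0 0.042; 0 0 -0.1 0 0.042; 0 0 -0.13 0 0.042; 0 0 -0.13 0 0.042"
}}

```text
time: 27.15
tool_pos: [599.6, -50.0, 202.4]
ee_rot: [0.001, 3.133, -0.001]
wrist_force: [0.5, -0.1, 0.0]
finger_gap: 42.2
finger_force: 0.0
```

Emit:
{"op": "drive_tool", "data": {
  "deltas": "0.04 0 0 0 0.042; 0.08 0 0 0 0.042; 0.12 0 0 0 0.042; 0.15 0 0 0 0.042; 0.15 0 0 0 0.042"
}}

```text
time: 27.65
tool_pos: [442.1, -49.4, 196.2]
ee_rot: [-0.002, -3.138, -0.0]
wrist_force: [0.3, 0.6, 0.4]
finger_gap: 42.1
finger_force: 0.0
```

Emit:
{"op": "drive_tool", "data": {
  "deltas": "0 -0.04 0 0 0.042; 0 -0.08 0 0 0.042; 0 -0.12 0 0 0.042; 0 -0.15 0 0 0.042; 0 -0.15 0 0 0.042"
}}

```text
time: 28.15
tool_pos: [447.0, -202.9, 196.6]
ee_rot: [0.008, 3.141, -0.002]
wrist_force: [0.8, 0.8, 0.2]
finger_gap: 41.5
finger_force: 0.0
```

Run:
```python
from h import *
im=vision.capture("top");s=vision.capture("scene")
cv2.imwrite("pics/final.png",np.vstack([cv2.resize(im[210:300,200:420],(733,300)),cv2.resize(s[130:320,180:440],(410,300)) if 0 else cv2.copyMakeBorder(cv2.resize(s[130:320,180:440],(410,300)),0,0,0,323,cv2.BORDER_CONSTANT)]))
w=cv2.inRange(cv2.cvtColor(im,cv2.COLOR_BGR2HSV),(0,0,120),(180,90,255))
for n,D,h in[("purple",(595.9,-48.4),107),("blue",(601.7,16.4),77),("green",(607.7,81),57),("yellow",(613.6,145.8),41)]:
    p=proj("top",np.array([*D,h]));c,st=blob(w,p,6);print(n,p.round(1),c.round(1),st,(ray("top",c,h)[:2]-D).round(1))
```

```text
purple [365.1 244.5] [365.2 244.7] [361 241   9   9  59] [-0.4 -0.1]
blue [326.8 244.9] [325.  241.3] [320 239  12   8  37] [6.4 3.1]
green [290.5 244.2] [290.8 244.6] [288 241   7   8  41] [-0.7 -0.5]
yellow [255.2 243.2] [255.6 243.7] [253 241   6   6  29] [-1.  -0.7]
```

View pics/final.png

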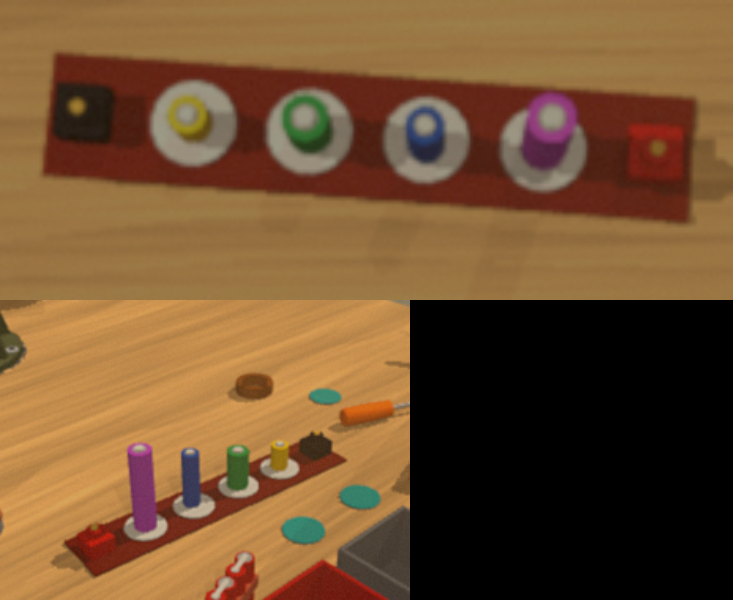

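The final view shows all four cells upright and in the right order. Purple, green and yellow are within about 1 mm of their disc centres. Blue's fit picked up part of the white disc, but its button at about (327,247) puts it within 4 mm.

```bash
python3 -c "
from plant import finish_job
print(finish_job())"
```

```text
the job is handed in; nothing more can be done
None
```

I handed the job in at about 28 s: in the last pictures all four cells stood upright on their discs, purple, blue, green and yellow from the red block, within about 4 mm of centre, and I left the red pack alone; the hand-in returned no verdict.

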